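# Sort the samples and hold the specimen card over the detector

### The arm

A 6-joint arm with a two-finger parallel gripper is mounted at the origin on a cart in front of the work surface, level with it; the furniture and walls round the work are solid. World frame = base frame: x ahead of the robot, y to its left, z up, the work surface at z = 0. Lengths are in mm, angles in rad, forces in N, time in s.
With the tool pointing down it reaches from about 400 to 825 mm from the base axis. Payload 7 kg.
Tool frame: the origin (TCP) lies at the very end of the fingers, on their centre line; the grasp point (between the pads) lies 19 mm behind it; z points along the fingers, y is the line along which they close (so a half turn about z gives the same grasp; the last joint's range is limited). The gripper opens to 88 mm and grips with 3 to 60 N. Pads are 19 mm wide; open, the fingers measure 130 mm over their backs; the gripper's body (78 mm by 193 mm) begins 47 mm behind the grasp point.
Start: joints at [1.482, 0.359, 0.012, 0, -1.224, -0.288], TCP at [248.371, 627.62, 226.561] pointing down, gripper open.
Joint ranges: [-3.07, 3.07], [-1.43, 2.12], [-1.02, 1.25], [-3.03, 1.67], [-3.05, -0], [-3.03, 3.03]. Speed limits (rad/s): [2.39, 2.39, 3.01, 3.14, 3.14, 3.14].

### API

Orientations are given as a unit quaternion [x, y, z, w].
In Python, from plant import bot gives the robot as it stands. Calls block until the motion is done:
- bot.move_ptp(position, orientation): joint-space move of the TCP to a pose.
- bot.line_to(position, velocity=150, ori=None): straight line of the TCP; ori=None keeps the orientation; velocity is the mean speed in mm/s.
- bot.move_joints(angles): joint-space move.
- bot.move_gripper(opening, force=None): finger opening in mm; force is the grip in N (None keeps the last); returns when the fingers have stopped.
- bot.pause(seconds).
- bot.solve_ik(position, orientation): joint angles nearest the present ones, or None.
- bot.read_state(): the state.
- bot.camera(name): name is "scene" or "top" or "wrist"; returns the picture (400x640x3 uint8, red, green, blue); there is no depth.
- bot.get_calibration(name): a dict with "fx", "fy", "cx", "cy" (pixels), "view" (4x4, takes a point from world to camera coordinates); the wrist camera has in their place "T_tool_cam" (4x4, takes a point from camera to tool coordinates, whose origin is the TCP and whose axes are the flange's). Camera axes: x right, y up, looking along -z (the intrinsics and any distortion apply to the point x, -y, -z); pixel columns grow to the right and rows downward; lengths in mm; the calibration is good to about 2 mm. A picture is of the moment at which its call begins: read the wrist's pose just before it. get_calibration takes no time and is no camera call.
A pose or a line that the arm cannot do raises bot.Unreachable and nothing moves.
- bot.close_job(): hands the job in; it is judged then, once.
The state is a dict: "t": time; "joint_pos": joint angles; "qvel": joint speeds; "tau": joint torques, N m; "tcp_pos": TCP position; "eef_rot": TCP orientation; "contact_force": force on the tool from outside, world axes, zero at the start; "moment": the same for the moment, N m; "width": finger opening in mm; "finger_force": force on a finger pad.
Only numpy, scipy, OpenCV 4.12 (cv2) and the standard library are available. Lean on these libraries where they do the work, as an engineer would, in place of code of your own. Each camera call takes 0.05 s, during which the arm holds its last target. There are 200 camera calls.

### The job

Of the three samples waiting near the front edge of the bench, lay the two round filter discs flat on the floor of the shallow brown disc tray, in its empty part, and let go of them. Then pick up the square specimen card, carry it over the lead-brick wall and finish while holding it, steady and level, about one centimetre above the detector's square black window, centred on it and with its edges parallel to the window's. Nothing may touch the detector or its bricks, and leave the jar, the label roll and the marker where they are.

Things in the scene. Friction and masses are not known exactly. Their poses are not given: they have to be found in the camera images.
- card: square white specimen card, 46 x 46 mm, 8 mm thick at the edges, with a round specimen in its middle standing up to 10 mm (look only, nothing solid above 8 mm); lies flat on the bench; about 20 g. Origin: centre of its underside; x and y along its edges, z up. Grasp from above across two parallel edges.
- disc_a: round filter disc, a translucent plastic holder, 52 mm across and 8 mm thick, lying flat on the bench; about 15 g. Origin: centre of its underside, z up. Grasp from above across the rim.
- disc_b: the other round filter disc, the same size: 52 mm across, 8 mm thick, about 15 g. Origin: centre of its underside, z up.
- disc_tray: shallow brown open tray, fixed, on the right: 304 mm along x, 224 mm along y, walls 2 mm thick and 26 mm high, floor 2 mm thick. Origin: centre of underside; x points away from the robot, y to the left. Eight fixed filter discs fill its far end (tray x 34 to 148 mm); the near part of the floor, x -150 to 34 mm, y -110 to 110 mm, is empty.
- detector: flat detector in a square castle of grey lead bricks, fixed. Origin: centre of underside; z up, x and y along the walls. Walls 25 mm thick, tops 70 mm above the bench; outside 190 x 190, inside 140 x 140 mm. In the middle the aluminium detector, 90 x 90 mm, flat top 45 mm above the bench, with a 50 x 50 mm black window in a 62 mm steel frame.
- window (a point): centre of the black detector window's upper face, 45 mm above the detector's origin; axes as the detector's (window edges along x and y, z up)
- filter_press: green hand lever press, fixed, standing left of the detector: 239 x 100 mm, 302 mm high; not needed, an obstacle to keep the arm clear of. Origin: centre of its underside; its lever runs towards the robot and ends in a black knob about 100 mm in front of the origin, 270 to 302 mm above the bench.
- jar: bystander: white plastic jar with a blue screw cap, 59 mm across, 70 mm high, loose. Origin: centre of its underside.
- roll: bystander: cream-coloured roll of labels, 59 mm across, 25 mm high, loose. Origin: centre of its underside.
- marker: bystander: blue and white marker pen, 14 x 140 x 14 mm, loose, lying along its y. Origin: middle of its underside.
There are look-alikes about, which are no part of the job. Leave any pink or purple look-alike of the disc_b alone.

How it is judged (in metres and radians):
On the way:
1. both round filter discs lie flat on the tray floor, let go (x of disc_a in the frame of disc_tray between -0.15 and 0.15 m and y of disc_a in the frame of disc_tray between -0.11 and 0.11 m and z of disc_a in the frame of disc_tray between -0.003 and 0.0055 m and angle between each of disc_a, disc_b's own z axis and vertical below 0.12 rad and contact force between each of disc_a, disc_b and the fingers below 0.1 N and linear speed of each of disc_a, disc_b below 0.02 m/s and x of disc_b in the frame of disc_tray between -0.15 and 0.15 m and y of disc_b in the frame of disc_tray between -0.11 and 0.11 m and z of disc_b in the frame of disc_tray between -0.003 and 0.0055 m), for 0.2 s.
At the end, for the whole second after the job is handed in: Both filter discs lie flat on the tray floor, released; the card is held at rest in the fingers, underside 3 to 20 mm above the window, centre within 8 mm of the window's along each window axis, edges parallel and level within 7 degrees, not touching the detector (all of step 1 and x of card in the frame of window between -0.008 and 0.008 m and y of card in the frame of window between -0.008 and 0.008 m and z of card in the frame of window between 0.003 and 0.02 m and angle between card's own z axis and vertical below 0.12 rad and linear speed of card below 0.01 m/s and (angle between the x axis of card and the x axis of detector, either way round below 0.13 rad or angle between the x axis of card and the y axis of detector, either way round below 0.13 rad) and contact force between card and the fingers above 1 N and contact force between card and detector below 0.1 N); the arm keeps its last pose, push and grip.
It fails at once if something touches the detector or its lead bricks (contact force between detector and anything else above 0.5 N).
It fails at once if the screw-cap jar is moved by more than 30 mm (distance of jar from where it was at the start of the episode above 0.03 m).
It fails at once if the label roll is moved by more than 30 mm (distance of roll from where it was at the start of the episode above 0.03 m).
It fails at once if the marker pen is moved by more than 30 mm (distance of marker from where it was at the start of the episode above 0.03 m).
It also fails if it takes over 72 s, if anything falls off the work surface, if the arm or the gripper's body presses on something with over 40 N, if the wrist force passes 120 N, or if a joint passes its speed limit or range.

## Working session

There is one attempt and no reset: what is moved stays moved. The work goes in short steps, each a Python script; the robot and the scene stay as the last script left them, time stands still between calls to the robot, and variables do not carry over. Pictures are saved under pics/ and viewed, at most 10 in all, crops included, and the job is handed in when it is done.

```bash
mkdir -p pics; ls
python3 - <<'E'
from plant import bot
import cv2, json
import numpy as np
for n in ("scene","top"):
    im=bot.camera(n); cv2.imwrite(f"pics/{n}0.png",im[:,:,::-1])
np.set_printoptions(suppress=True,precision=3)
for n in ("scene","top","wrist"):
    c=bot.get_calibration(n); print(n,{k:(np.array(v).round(3).tolist()) for k,v in c.items()})
s=bot.read_state(); print({k:np.round(v,3).tolist() for k,v in s.items()})
E
```

```text
pics
scene {'fx': 481.74, 'fy': 481.74, 'cx': 317.808, 'cy': 199.96, 'view': [[0.856, -0.517, -0.007, -457.925], [0.39, 0.637, 0.665, -243.589], [-0.339, -0.572, 0.747, -1333.326], [0.0, 0.0, 0.0, 1.0]]}
top {'fx': 450.118, 'fy': 450.118, 'cx': 322.816, 'cy': 195.283, 'view': [[-0.002, -1.0, 0.004, -24.375], [0.997, -0.002, 0.073, -492.878], [-0.073, 0.004, 0.997, -1253.497], [0.0, 0.0, 0.0, 1.0]]}
wrist {'fx': 289.701, 'fy': 289.701, 'cx': 314.045, 'cy': 202.309, 'T_tool_cam': [[-0.001, 0.967, 0.254, 66.967], [1.0, 0.001, 0.0, 0.928], [-0.0, 0.254, -0.967, -158.062], [0.0, 0.0, 0.0, 1.0]]}
{'t': 0.1, 'joint_pos': [1.482, 0.359, 0.011, -0.0, -1.224, -0.288], 'qvel': [-0.0, -0.001, 0.002, 0.002, 0.0, 0.001], 'tau': [-0.002, -58.416, 29.375, 7.016, 0.01, -0.0], 'tcp_pos': [248.212, 627.225, 225.727], 'eef_rot': [0.982, -0.187, -0.0, 0.001], 'contact_force': [0.152, 0.358, 0.091], 'moment': [0.013, 0.023, 0.015], 'finger_force': 0.0, 'width': 87.503}
```

View pics/top0.png

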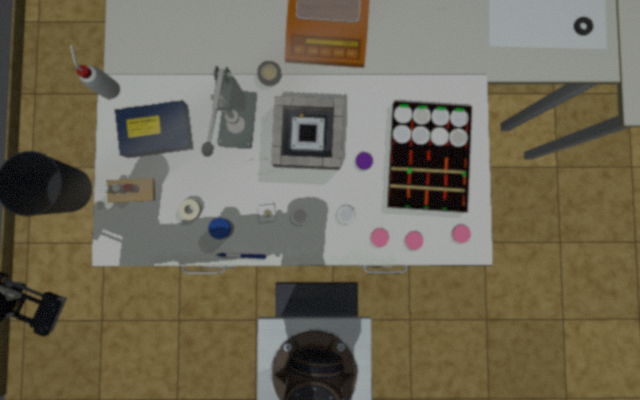

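View pics/scene0.png

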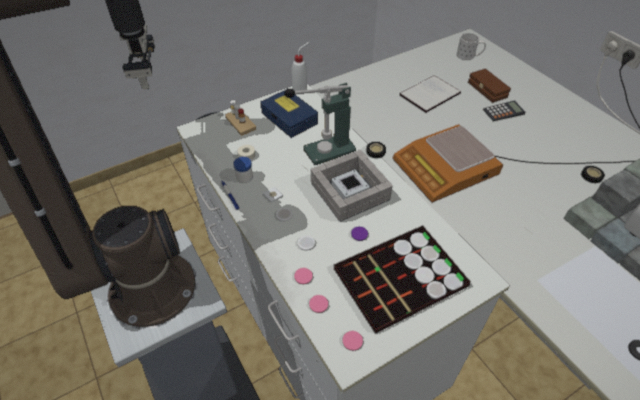

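Top view: the card is at (267,212). There are two colourless discs, at (298,216) in shadow and (345,214). Things that could be mistaken for the samples:
- pink discs at (380,237), (414,240) and (461,233), and a purple disc at (364,160)
- the roll at (190,209)
- a small wooden board at (130,188)

The detector is at (308,131), the tray at (430,155), the press knob at (208,149), the jar at (220,227) and the marker at (242,255). I choose the colourless pair and the white card. Next I retract the arm clear of the press and take wrist views from several places.

```bash
cat > h.py <<'E'
from plant import bot
import numpy as np, cv2
from scipy.spatial.transform import Rotation as R
np.set_printoptions(suppress=True,precision=2)
def q(yaw): return [float(np.cos(yaw/2)),float(np.sin(yaw/2)),0.,0.]   # tool down, tool x at yaw, fingers close along yaw+90deg
def cam(name,tag):
    """picture + (K, world->cam 4x4), saved as png/npz"""
    c=bot.get_calibration(name)
    if name=="wrist":
        s=bot.read_state(); T=np.eye(4); T[:3,:3]=R.from_quat(s["eef_rot"]).as_matrix(); T[:3,3]=s["tcp_pos"]
        V=np.linalg.inv(T@np.array(c["T_tool_cam"]))
    else: V=np.array(c["view"])
    im=bot.camera(name); K=np.array([[c["fx"],0,c["cx"]],[0,c["fy"],c["cy"]],[0,0,1]])
    cv2.imwrite(f"pics/{tag}.png",im[:,:,::-1]); np.savez(f"pics/{tag}.npz",im=im,K=K,V=V); return im,K,V
def load(tag): d=np.load(f"pics/{tag}.npz"); return d["im"],d["K"],d["V"]
F=np.diag([1,-1,-1.])
def P(K,V): return K@F@V[:3]
def proj(K,V,p): x=P(K,V)@np.append(p,1); return x[:2]/x[2]
def plane(K,V,uv,z):
    """cast the pixels' rays onto height z"""
    M=P(K,V); H=np.c_[M[:,0],M[:,1],M[:,2]*z+M[:,3]]
    return cv2.perspectiveTransform(np.float64(uv).reshape(-1,1,2),np.linalg.inv(H)).reshape(-1,2)
def tri(a,uva,b,uvb):
    X=cv2.triangulatePoints(P(*a),P(*b),np.float64(uva).reshape(2,1),np.float64(uvb).reshape(2,1)); return (X[:3]/X[3]).ravel()
E
python3 - <<'E'
from h import *
for n in("top","scene"): cam(n,n+"1")
s=bot.read_state(); print(s["t"])
p=np.array(s["tcp_pos"]); d=p[:2]/np.hypot(*p[:2])
bot.line_to([*(d*460),250],velocity=300); print(bot.read_state()["t"])
for i,(x,y) in enumerate([(450,60),(450,-60),(480,-160)]):
    bot.move_ptp([x,y,250],q(0)); cam("wrist",f"w{i}"); s=bot.read_state(); print(s["t"],s["tcp_pos"],s["joint_pos"])
E
```

```text
0.2
1.075
2.8167 [450.1   60.69 249.88] [ 0.57 -0.03 -0.41 -0.   -1.19  1.  ]
3.4167 [450.14 -59.62 250.06] [ 0.3  -0.03 -0.41 -0.   -1.19  1.27]
3.9667 [ 480.14 -159.25  249.7 ] [ 0.07  0.06 -0.32 -0.   -1.19  1.5 ]
```

View pics/w1.png

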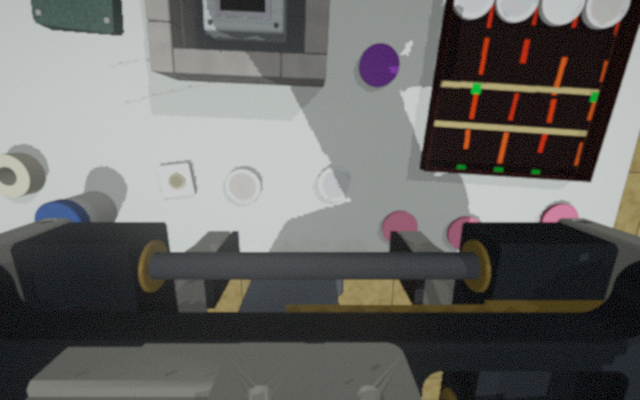

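w1: card at (178,181), colourless discs at (242,187) and (335,184). Pink discs are at (400,226), (463,233) and (560,215), and purple at (380,64). The tray's near edge is at row 172. I'll check the choice in one close crop.

Run:
```python
from h import *
a=load("w1")[0][145:220,150:370]; b=load("w2")[0]; b=b[:200,100:500]
A=cv2.resize(a,(792,270),interpolation=cv2.INTER_CUBIC); B=cv2.resize(b,(640,320)); B=np.pad(B,((0,0),(0,152),(0,0)))
cv2.imwrite("pics/crop1.png",np.vstack([A,B])[:,:,::-1])
```

```text
(no output)
```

View pics/crop1.png

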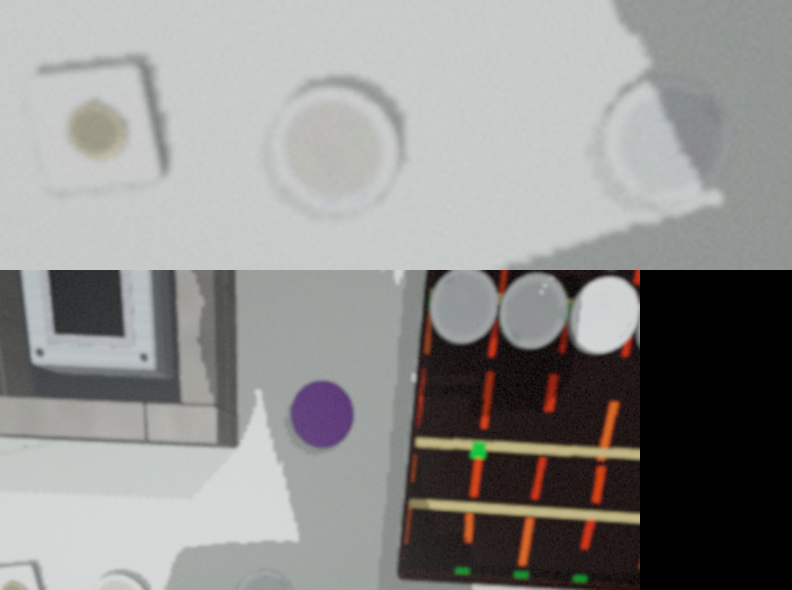

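The crop confirms the choice: a white card with a round tan specimen, and two clear discs with white rims, one half in shadow. Next come the detector and tray views and the measurements.

Run:
```python
from h import *
bot.move_ptp([570,-90,260],q(0)); cam("wrist","w3")
bot.move_ptp([570,0,260],q(0)); cam("wrist","w4"); print(bot.read_state()["t"])
tiles=[]
def hough(tag,c,r):
    im,K,V=load(tag); c=np.array(c); x0,y0=(c-32).astype(int); S=6
    p=cv2.resize(im[max(y0,0):y0+64,x0:x0+64],None,fx=S,fy=S,interpolation=cv2.INTER_CUBIC); g=cv2.GaussianBlur(cv2.cvtColor(p,cv2.COLOR_RGB2GRAY),(0,0),5)
    h=cv2.HoughCircles(g,cv2.HOUGH_GRADIENT,1.5,400,param1=40,param2=12,minRadius=int(r*S*.88),maxRadius=int(r*S*1.1))
    if h is None: tiles.append(p); return None
    x,y,rr=h[0,0]; cv2.circle(p,(int(x),int(y)),int(rr),(255,0,0),1); tiles.append(p)
    return np.array([x,y])/S+[x0,max(y0,0)]-.5+.5/S, rr/S
def card(tag,c):
    im,K,V=load(tag); x0,y0=(np.array(c)-32).astype(int); S=6
    p=cv2.resize(im[y0:y0+64,x0:x0+64],None,fx=S,fy=S,interpolation=cv2.INTER_CUBIC)
    g=cv2.GaussianBlur(cv2.cvtColor(p,cv2.COLOR_RGB2GRAY),(0,0),3); t,_=cv2.threshold(g[g>np.median(g)-6],0,255,cv2.THRESH_OTSU)
    m=cv2.morphologyEx((g>t).astype(np.uint8),cv2.MORPH_CLOSE,np.ones((15,15)))
    m=cv2.morphologyEx(m,cv2.MORPH_OPEN,np.ones((25,25)))
    cs=cv2.findContours(m,cv2.RETR_EXTERNAL,cv2.CHAIN_APPROX_NONE)[0]; k=min(cs,key=lambda k:-cv2.pointPolygonTest(k,(192,192),True))
    b=cv2.boxPoints(cv2.minAreaRect(k)); cv2.polylines(p,[b.astype(int)],1,(255,0,0),1)
    hs=cv2.cvtColor(p,cv2.COLOR_RGB2HSV); sat=(cv2.GaussianBlur(hs[...,1],(0,0),3)>22).astype(np.uint8)
    n,l,st,ce=cv2.connectedComponentsWithStats(sat); i=1+np.argmax(st[1:,4]); cv2.circle(p,tuple(ce[i].astype(int)),4,(0,255,0),-1); tiles.append(p)
    f=lambda e:e/S+[x0,y0]-.5+.5/S
    w=plane(K,V,f(b),8); print(tag,"card box",cv2.minAreaRect(w.astype(np.float32)),"top centre",w.mean(0),"specimen@9",plane(K,V,f(ce[i]),9), "px",f(ce[i]))
    return f(ce[i])
G={"card":[],"d1":[],"d2":[]}
im,K,V=load("w1"); 
W={k:np.append(plane(K,V,uv,8)[0],8) for k,uv in dict(card=(178,181),d1=(242,187),d2=(335,184)).items()}; print(W)
for t in("w0","w1"):
    _,K,V=load(t); G["card"].append(card(t,proj(K,V,W["card"])))
    for d in("d1","d2"):
        r=hough(t,proj(K,V,W[d]),26*289.7/(-(V@np.append(W[d],1))[2])); G[d].append(None if r is None else r[0]); print(t,d,r, r and plane(K,V,r[0],8))
A,B=[load(t)[1:] for t in("w0","w1")]
for k,v in G.items():
    if v[0] is not None and v[1] is not None: print("tri",k,tri(A,v[0],B,v[1]))
# window: dark square in the steel frame
pts={}
for t in("w3","w4","top1","scene1"):
    im,K,V=load(t); g=cv2.cvtColor(im,cv2.COLOR_RGB2GRAY); c=proj(K,V,[664,15,45]); best=None
    for th in(30,45,60,75):
        for k in cv2.findContours((g<th).astype(np.uint8),cv2.RETR_LIST,cv2.CHAIN_APPROX_NONE)[0]:
            if cv2.contourArea(k)<60: continue
            w=plane(K,V,k.reshape(-1,2),45); (cx,cy),(a,b),an=cv2.minAreaRect(w.astype(np.float32))
            if 40<a<58 and 40<b<58 and np.hypot(cx-664,cy-15)<60: 
                m=cv2.moments(k); best=np.array([m["m10"],m["m01"]])/m["m00"]; print(t,th,(cx,cy),(a,b),an,best); pts[t]=best
if "w3" in pts and "w4" in pts: print("tri win",tri(load("w3")[1:],pts["w3"],load("w4")[1:],pts["w4"]))
tiles=[cv2.resize(t,(260,260)) for t in tiles]
cv2.imwrite("pics/m1.png",np.vstack([np.hstack(tiles[:3]),np.hstack(tiles[3:6])])[:,:,::-1])
```

```text
5.05
{'card': array([442.8 , 130.24,   8.  ]), 'd1': array([434.06,  41.09,   8.  ]), 'd2': array([438.13, -89.84,   8.  ])}
w0 card box ((443.36407470703125, 132.26541137695312), (93.36100006103516, 90.50349426269531), 89.95931243896484) top centre [443.37 131.  ] specimen@9 [[442.8  132.09]] px [262.62 180.94]
w0 d1 None None
w0 d2 None None
w1 card box ((443.1969909667969, 134.9505615234375), (42.35985565185547, 50.07536315917969), 6.095059871673584) top centre [443.26 134.65] specimen@9 [[442.97 131.93]] px [176.45 181.01]
w1 d1 None None
w1 d2 None None
tri card [442.8  132.16   8.55]
w3 75 (665.3077392578125, 17.614253997802734) (45.925140380859375, 46.2873649597168) 87.60909271240234 [227.5  101.35]
w4 45 (665.1885986328125, 17.190078735351562) (45.33482360839844, 45.58245086669922) 87.71402740478516 [305.91  98.7 ]
w4 60 (664.9917602539062, 16.66290283203125) (45.940242767333984, 47.33427810668945) 88.43517303466797 [300.61 101.04]
w4 75 (664.8786010742188, 17.206953048706055) (47.77088928222656, 48.27363586425781) 87.61036682128906 [300.65 101.24]
top1 45 (666.8109741210938, 17.158506393432617) (41.93547821044922, 42.44866943359375) 89.91726684570312 [307.33 132.64]
top1 60 (666.8116455078125, 18.526090621948242) (44.68310546875, 42.450706481933594) 89.92413330078125 [307.21 132.61]
top1 75 (666.1304931640625, 18.092182159423828) (47.144744873046875, 47.0844841003418) 85.4627456665039 [307.29 132.71]
scene1 45 (667.2548217773438, 17.802040100097656) (41.11616134643555, 41.8886833190918) 87.2930679321289 [350.39 181.89]
scene1 60 (666.945068359375, 17.789478302001953) (42.72893524169922, 43.48698806762695) 87.24944305419922 [350.29 181.97]
scene1 75 (666.9263305664062, 17.642822265625) (45.35984420776367, 46.666160583496094) 88.92779541015625 [350.41 181.93]
tri win [665.56  16.71  47.78]
```

View pics/m1.png

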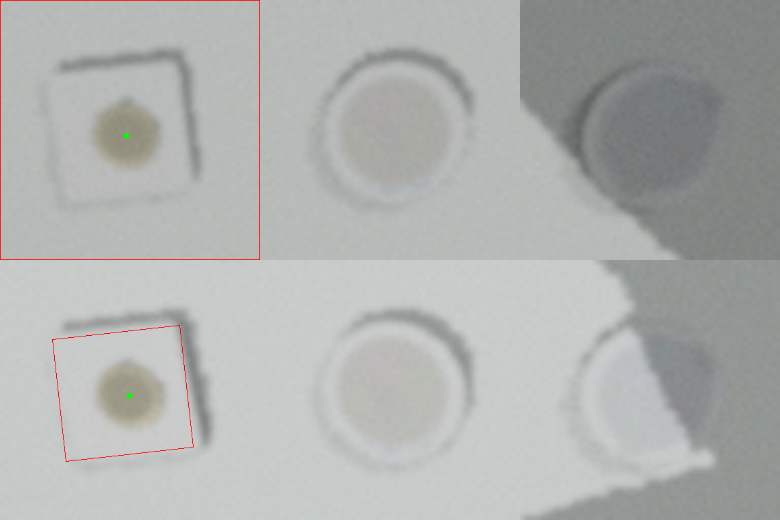

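View pics/w3.png

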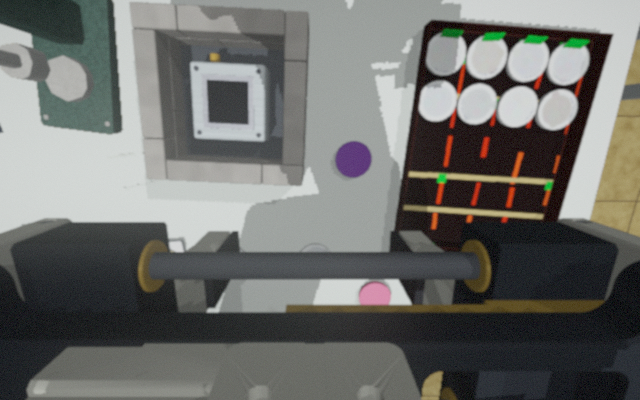

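Tiles: the card is about 7° counterclockwise. The discs are centred near tile (136,132) and about (131,134). w3: window at (227,101), tray far corners at (430,22) and (610,35), strips at rows 174–182 and 208–216. Now disc heights, the tray frame and strip heights.

Run:
```python
from h import *
W={"d1":[434.06,41.09,8],"d2":[438.13,-89.84,8]}
tile={("w0","d1"):(136.5,132),("w0","d2"):(131,134),("w1","d1"):(136,132),("w1","d2"):(126.5,135)}
px={}
for (t,d),c in tile.items():
    _,K,V=load(t); o=(proj(K,V,W[d])-32).astype(int); px[t,d]=o+np.array(c)/260*64-.5; print(t,d,px[t,d],plane(K,V,px[t,d],8)[0])
A,B=load("w0")[1:],load("w1")[1:]
for d in W: print(d,"tri",tri(A,px["w0",d],B,px["w1",d]))
w1,w3,top,sc=[load(t)[1:] for t in("w1","w3","top1","scene1")]
print("rim near L,R",plane(*w1,[(422,172),(592,181)],26)); print("rim far L,R",plane(*w3,[(430,22),(610,35)],26))
print("rim from top",plane(*top,[(393,100),(472,105),(466,212),(388,209)],26))
for a,b in [((441,83),(408,174)),((600,93),(565,182)),((433,124),(403,208)),((586,133),(545,216))]: print("strip",tri(w1,a,w3,b),plane(*w3,b,2))
# fixed tray disc (far-left-most of near row) height check, blobs in w3/w4
for t in("w3","w4"):
    im,K,V=load(t); g=cv2.cvtColor(im,cv2.COLOR_RGB2GRAY); n,l,st,ce=cv2.connectedComponentsWithStats((g>110).astype(np.uint8))
    print(t,[(c.round(1),s[4]) for c,s in zip(ce,st) if 500<s[4]<2500])
```

```text
w0 d1 [328.1  185.99] [435.34  40.5 ]
w0 d2 [419.75 183.48] [438.84 -88.03]
w1 d1 [241.98 186.99] [434.07  41.12]
w1 d2 [332.64 183.73] [438.52 -86.52]
d1 tri [435.12  40.58   9.98]
d2 tri [439.65 -86.2   12.99]
rim near L,R [[ 457.65 -203.71]
 [ 445.13 -432.07]]
rim far L,R [[ 758.2  -227.1 ]
 [ 744.62 -446.88]]
rim from top [[ 764.48 -226.18]
 [ 749.7  -451.49]
 [ 444.51 -426.58]
 [ 453.36 -207.94]]
strip [ 570.68 -223.49    7.16] [[ 570.22 -224.12]]
strip [ 557.85 -466.19  -20.72] [[ 559.   -453.74]]
strip [ 519.34 -220.84    3.16] [[ 519.09 -221.  ]]
strip [ 506.1  -438.44   -3.96] [[ 507.1  -435.26]]
w3 [(array([66.2, 78.6]), np.int32(1571)), (array([483.7, 176.9]), np.int32(984)), (array([473.9, 212.3]), np.int32(802))]
w4 [(array([139.5,  79.8]), np.int32(1361)), (array([545.1, 176.4]), np.int32(887)), (array([631.5, 209.9]), np.int32(920)), (array([534.7, 211.4]), np.int32(748))]
```

```bash
cat >> h.py <<'E'
TC=np.array([602.,-328.]); TY=np.radians(-3.76)
def tray(x,y): c,s=np.cos(TY),np.sin(TY); return TC+[c*x-s*y,s*x+c*y]
def st(msg=""):
    s=bot.read_state(); print(msg,"t",round(s["t"],2),"tcp",np.round(s["tcp_pos"],1),"w",round(s["width"],1),"ff",round(s["finger_force"],1),"F",np.round(s["contact_force"],1)); return s
def pick(x,y,yaw,f=15,z=2.5,op=74):
    bot.line_to([x,y,120],velocity=350,ori=q(yaw)); bot.move_gripper(op); bot.line_to([x,y,30],velocity=250); bot.line_to([x,y,z],velocity=80); st("down")
    bot.move_gripper(0,force=f); st("closed"); bot.line_to([x,y,110],velocity=200); return st("up")
def place(x,y,yaw,z=5.0,op=62):
    bot.line_to([x,y,110],velocity=350,ori=q(yaw)); bot.line_to([x,y,40],velocity=250); bot.line_to([x,y,z],velocity=60); st("low")
    bot.move_gripper(op); bot.line_to([x,y,110],velocity=200); st("placed")
E
python3 - <<'E'
from h import *
bot.line_to([439,-87,150],velocity=350)
s=pick(438.7,-87,0)
if 45<s["width"]<58: place(*tray(-1,-46),TY)
cam("top","t2"); cam("wrist","w5")
E
```

```text
down t 7.52 tcp [439.3 -86.9   3.3] w 74.0 ff 0.0 F [0.7 0.8 0.5]
closed t 8.05 tcp [438.9 -87.    2.8] w 50.0 ff 15.0 F [-0.3  1.2  4.4]
up t 8.74 tcp [438.  -87.  109.2] w 49.9 ff 15.0 F [ 0.1  0.3 -0.8]
low t 10.99 tcp [ 597.8 -373.8    4.4] w 49.6 ff 15.0 F [ 0.1  0.5 -0.4]
placed t 12.16 tcp [ 597.8 -373.7  110.1] w 61.7 ff 0.0 F [-0.8  0.  -1.4]
```

Run:
```python
from h import *
s=pick(435,40.7,0)
if 45<s["width"]<58: place(*tray(-1,46),TY)
bot.line_to([500,-250,200],velocity=350,ori=q(0)); cam("wrist","w6"); st()
im=load("w6")[0]; cv2.imwrite("pics/w6v.png",im[:230,:,::-1])
```

```text
down t 15.18 tcp [435.6  41.    3.3] w 74.1 ff 0.0 F [-0.3  1.4  1.1]
closed t 15.71 tcp [435.2  40.8   2.8] w 49.2 ff 15.0 F [-0.8  0.4  5.1]
up t 16.4 tcp [434.4  40.5 109.2] w 49.7 ff 15.0 F [ 0.3 -0.1 -0.1]
low t 18.76 tcp [ 603.8 -282.1    4.5] w 49.4 ff 15.0 F [0.4 0.1 0.3]
placed t 19.93 tcp [ 603.8 -281.9  110.1] w 61.9 ff 0.0 F [ 0.1  0.3 -0.7]
 t 20.53 tcp [ 499.6 -249.8  199.1] w 62.1 ff 0.0 F [-0.5 -0.4 -0.2]
```

View pics/w6v.png

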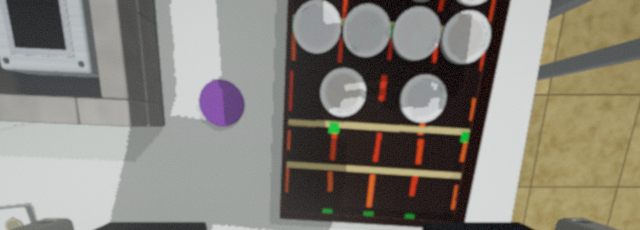

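Both discs lie flat on the tray floor at (343,92) and (423,98), clear of the strips and the fixed discs. Next is the card, closing along x so the body stays off the jar.

Run:
```python
from h import *
yaw=np.radians(-83.2)
bot.move_ptp([440,100,170],q(yaw)); st()
s=pick(442.9,132.0,yaw,f=20)
cam("wrist","w7"); cam("scene","s7")
im=load("w7")[0]; c=load("s7")[0]
a=cv2.resize(im[150:300,200:440],None,fx=2.5,fy=2.5,interpolation=cv2.INTER_CUBIC); cv2.imwrite("pics/w7v.png",a[:,:,::-1])
```

```text
t 22.46 tcp [440.2  99.8 169.7] w 61.7 ff 0.0 F [ 0.2 -0.4  0.1]
down t 24.27 tcp [443.3 132.3   3.2] w 73.9 ff 0.0 F [-0.7 -0.6  1. ]
closed t 24.85 tcp [443.  132.1   2.7] w 45.1 ff 20.0 F [-1.   0.1  3.7]
up t 25.54 tcp [442.2 131.7 109.2] w 45.6 ff 20.0 F [ 0.6 -0.4 -0.8]
```

View pics/w7v.png

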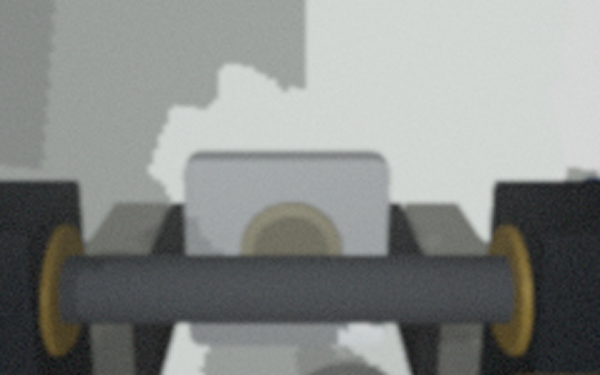

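The card is held square, with its far edge at crop rows 150–158, its near edge at about row 343 and the specimen centred at column 290. I'll work out its offset in the tool, then go over the wall and look from just above.

Run:
```python
from h import *
_,K,V=load("w7"); s=bot.read_state(); p=np.array(s["tcp_pos"]); Rt=R.from_quat(s["eef_rot"]).as_matrix()
def off(c,dz): # crop pixel -> tool xy at height dz above TCP
    w=plane(K,V,[(200+c[0]/2.5-.3,150+c[1]/2.5-.3)],p[2]+dz)[0]; return (Rt.T@(np.append(w,p[2]+dz)-p))[:2]
for n,c,dz in [("far top",(286,158),5.3),("far bottom",(286,150),-2.7),("near top",(290,343),5.3),("L",(187,200),5.3),("R",(388,200),5.3),("spec L",(242,250),6),("spec R",(342,250),6),("spec far",(291,203),6)]: print(n,off(c,dz))
yaw=np.radians(-92.4); x,y=665.7,17.3
bot.line_to([500,60,170],velocity=300,ori=q(np.radians(-88)))
bot.line_to([x,y-15,170],velocity=250,ori=q(yaw)); bot.line_to([x,y,130],velocity=150); bot.pause(.3); cam("wrist","w8"); cam("scene","s8"); st(); print(bot.read_state()["joint_pos"])
im=load("w8")[0]; c=load("s8")[0]; _,K2,V2=load("s8"); u,v=proj(K2,V2,[x,y,110]).astype(int)
a=cv2.resize(im[120:320,160:480],(640,400),interpolation=cv2.INTER_CUBIC)
cv2.imwrite("pics/w8v.png",a[:,:,::-1])
```

```text
far top [21.67  1.05]
far bottom [21.19  1.05]
near top [-24.12   1.95]
L [ 11.87 -21.18]
R [11.78 23.95]
spec L [ 0.03 -8.99]
spec R [-0.01 13.79]
spec far [11.37  2.16]
 t 27.84 tcp [665.9  17.1 130.5] w 45.6 ff 20.0 F [ 0.9 -0.3  0.4]
[ 0.32  0.41 -0.13  0.   -1.02 -0.36]
```

View pics/w8v.png

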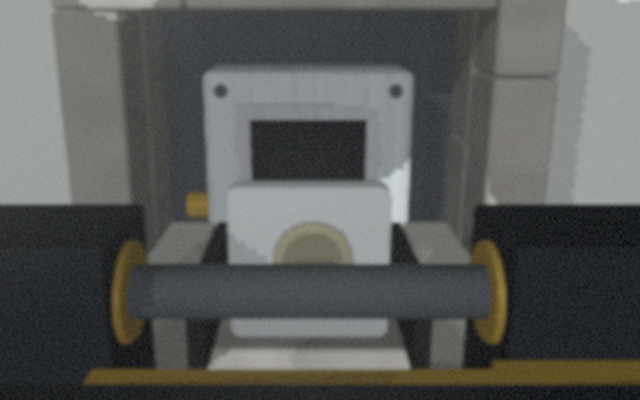

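w8: window far edge at crop row 121, columns 250–366; card columns 228–390. Both are in the same view, so I'll compute the relative offset, correct for it, then descend.

Run:
```python
from h import *
im,K,V=load("w8"); s=bot.read_state(); p=np.array(s["tcp_pos"]); Rt=R.from_quat(s["eef_rot"]).as_matrix()
def off(c,z): w=plane(K,V,[(160+c[0]/2-.25,120+c[1]/2-.25)],z)[0]; return (Rt.T@(np.append(w,z)-p))[:2]
wl,wr=off((250,121),45),off((366,121),45); print("window corners tool",wl,wr)
wl2,wr2=off((252,178),45),off((367,178),45); print("lower on sides",wl2,wr2)
ct=p[2]+5.3; a,b=off((228,215),ct),off((390,215),ct); far=off((309,186),ct),off((309,181),ct-8); near=off((309,336),ct); print("card L,R,far,near",a,b,far,near)
win=np.array([(wl[0]+wr[0])/2-25,(wl[1]+wr[1]+wl2[1]+wr2[1])/4]); card=np.array([(far[0][0]+near[0])/2,(a[1]+b[1])/2])
d=win-card; print("win",win,"card",card,"move tool",d,"world",(Rt@np.append(d,0))[:2])
# card held in the scene view, window seen earlier
```

```text
window corners tool [ 23.87 -23.88] [23.83 25.63]
lower on sides [ -1.43 -23.67] [-1.47 26.69]
card L,R,far,near [ 13.77 -21.5 ] [13.73 23.81] (array([22.22,  1.16]), array([21.32,  1.17])) [-24.16   1.13]
win [-1.15  1.19] card [-0.97  1.15] move tool [-0.18  0.04] world [-0.03  0.18]
```

The relative offset is under 0.2 mm and the window is square to the tool, so I descend to about 1 cm.

Run:
```python
from h import *
bot.line_to([665.7,17.4,90],velocity=100); bot.line_to([665.7,17.4,59.5],velocity=30); bot.pause(.5); st(); cam("wrist","w9"); cam("scene","s9")
im=load("w9")[0]; c=load("s9")[0]
a=cv2.resize(im[100:320,160:480],(582,400)); b=cv2.resize(c[110:250,270:500],(657,400))
cv2.imwrite("pics/w9v.png",cv2.resize(np.hstack([a,b]),(800,258))[:,:,::-1]); cv2.imwrite("pics/s9v.png",b[:,:,::-1])
```

```text
t 30.06 tcp [665.7  17.4  59.5] w 45.5 ff 20.0 F [-0.1  0.6 -0.8]
```

View pics/w9v.png

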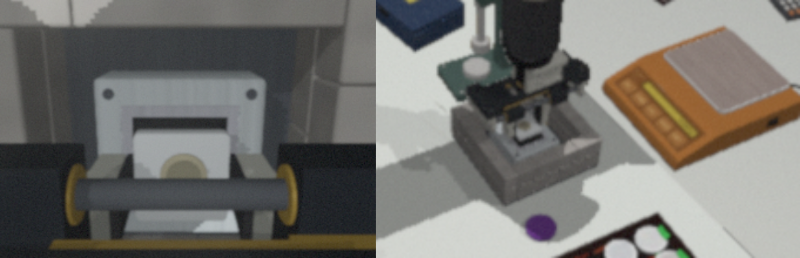

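The card hovers square and level over the window: in the left picture the card spans columns 134–229 and the black strip 133–228. No contact force shows, so I hand in.

Run:
```python
from h import *
print(bot.close_job()); st()
```

```text
the job is handed in; nothing more can be done
None
the job is handed in; nothing more can be done
```

The job is handed in at about 30 s of the 72 s allowed: both filter discs lie released on the tray floor, and the card is held level about 12 mm above the window, centred to about a millimetre by the camera, with no contact force showing; no verdict was returned.

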